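# Line up the new books against the lath and weigh them down

### The job

First lay the paste brush, which was left on the grey lay-up mat, in the white tray. Then slide the green books along the bench, without lifting them, each onto its own marked place on the mat, squared up against the wooden lath. When they are all lined up, set one brown paper-wrapped weight on the middle of each book and leave everything at rest, with the tape, the glue jar and the wooden block undisturbed.

Things in the scene. Friction and masses are not known exactly. Their poses are not given: they have to be found in the camera images.
- mat: grey lay-up mat, fixed to the bench, under 2 mm thick and no obstacle (things lie on it at bench height, z = 0). Its x axis points away from the robot across the row, y runs along the row. Origin on the bench surface at the middle place. Along its far edge is a fixed beech lath, 14 mm high, 22 mm wide, 580 mm long, whose near face lies at x = +50 mm in the mat frame
- place1 (a point): centre, at bench height, of marked place 1: a pale 100 x 116 mm outline on the mat, touching the lath; axes as the mat's. The places are 190 mm apart along mat y. A book lies right when its origin is here with its x axis along the mat's x; any book may take any place
- place2 (a point): centre, at bench height, of marked place 2: a pale 100 x 116 mm outline on the mat, touching the lath; axes as the mat's. The places are 190 mm apart along mat y. A book lies right when its origin is here with its x axis along the mat's x; any book may take any place
- place3 (a point): centre, at bench height, of marked place 3: a pale 100 x 116 mm outline on the mat, touching the lath; axes as the mat's. The places are 190 mm apart along mat y. A book lies right when its origin is here with its x axis along the mat's x; any book may take any place
- book1: a small dark green hardback book lying flat, 100 mm (own x, spine on +x) x 116 mm (own y) x 24 mm thick, about 0.3 kg; origin at the centre of its underside. At the start it lies nearer the robot than the marked places, its spine towards the lath within about 0.3 rad. It may be absent. It slides on the bench when pushed at an edge; too wide for most grippers
- book2: a small dark green hardback book lying flat, 100 mm (own x, spine on +x) x 116 mm (own y) x 24 mm thick, about 0.3 kg; origin at the centre of its underside. At the start it lies nearer the robot than the marked places, its spine towards the lath within about 0.3 rad. It may be absent. It slides on the bench when pushed at an edge; too wide for most grippers
- book3: a small dark green hardback book lying flat, 100 mm (own x, spine on +x) x 116 mm (own y) x 24 mm thick, about 0.3 kg; origin at the centre of its underside. At the start it lies nearer the robot than the marked places, its spine towards the lath within about 0.3 rad. It may be absent. It slides on the bench when pushed at an edge; too wide for most grippers
- weight1: a brick-like iron weight wrapped in brown paper, 70 mm (own x) x 50 mm (own y) x 40 mm (own z), about 0.7 kg; origin at its centre. At the start it stands beside the mat on the bench, own z up
- weight2: a brick-like iron weight wrapped in brown paper, 70 mm (own x) x 50 mm (own y) x 40 mm (own z), about 0.7 kg; origin at its centre. At the start it stands beside the mat on the bench, own z up
- weight3: a brick-like iron weight wrapped in brown paper, 70 mm (own x) x 50 mm (own y) x 40 mm (own z), about 0.7 kg; origin at its centre. At the start it stands beside the mat on the bench, own z up
- brush: flat paste brush lying on the mat at the start, 150 mm long; wooden handle 18 mm wide and 16 mm thick from x = -75 to +15 mm of its own frame, then a brass ferrule 40 mm wide and stiff bristles 42 mm wide to x = +75 mm; origin under the middle of its length, about 60 g
- tray: fixed white open tray, 190 mm (own x) x 110 mm (own y), 25 mm high, walls and floor about 4 mm thick; origin at the centre of its underside. The brush fits with its length along the tray's x
- tape: bystander: roll of brown tape standing flat, 90 mm across, 45 mm high; origin at the centre of its underside; leave alone
- glue: bystander: closed glue jar, 64 mm across, 50 mm high; origin at the centre of its underside; leave alone
- block: bystander: dark wooden block 60 x 90 x 35 mm; origin at the centre of its underside; leave alone
Mind the look-alikes: they are no part of the job. Leave any red look-alike of the weight3 alone.

How it is judged:
On the way, in this order (a step that is already met when the one before it is completed fails the run):
1. the brush lies in the tray, released (horizontal distance between brush and tray below 0.045 m and height (world z) of brush below 0.02 m and contact force between brush and the fingers below 0.1 N), for 0.2 s.
2. every book lies on a marked place, square against the lath (((x of book1 in the frame of place1 between -0.006 and 0.006 m and y of book1 in the frame of place1 between -0.01 and 0.01 m and angle between the x axis of book1 and the x axis of mat, either way round below 0.07 rad and height (world z) of book1 below 0.005 m) or (x of book1 in the frame of place2 between -0.006 and 0.006 m and y of book1 in the frame of place2 between -0.01 and 0.01 m and angle between the x axis of book1 and the x axis of mat, either way round below 0.07 rad and height (world z) of book1 below 0.005 m) or (x of book1 in the frame of place3 between -0.006 and 0.006 m and y of book1 in the frame of place3 between -0.01 and 0.01 m and angle between the x axis of book1 and the x axis of mat, either way round below 0.07 rad and height (world z) of book1 below 0.005 m)) and ((x of book2 in the frame of place1 between -0.006 and 0.006 m and y of book2 in the frame of place1 between -0.01 and 0.01 m and angle between the x axis of book2 and the x axis of mat, either way round below 0.07 rad and height (world z) of book2 below 0.005 m) or (x of book2 in the frame of place2 between -0.006 and 0.006 m and y of book2 in the frame of place2 between -0.01 and 0.01 m and angle between the x axis of book2 and the x axis of mat, either way round below 0.07 rad and height (world z) of book2 below 0.005 m) or (x of book2 in the frame of place3 between -0.006 and 0.006 m and y of book2 in the frame of place3 between -0.01 and 0.01 m and angle between the x axis of book2 and the x axis of mat, either way round below 0.07 rad and height (world z) of book2 below 0.005 m)) and ((x of book3 in the frame of place1 between -0.006 and 0.006 m and y of book3 in the frame of place1 between -0.01 and 0.01 m and angle between the x axis of book3 and the x axis of mat, either way round below 0.07 rad and height (world z) of book3 below 0.005 m) or (x of book3 in the frame of place2 between -0.006 and 0.006 m and y of book3 in the frame of place2 between -0.01 and 0.01 m and angle between the x axis of book3 and the x axis of mat, either way round below 0.07 rad and height (world z) of book3 below 0.005 m) or (x of book3 in the frame of place3 between -0.006 and 0.006 m and y of book3 in the frame of place3 between -0.01 and 0.01 m and angle between the x axis of book3 and the x axis of mat, either way round below 0.07 rad and height (world z) of book3 below 0.005 m))), for 0.2 s.
At the end, for the whole second after the job is handed in: the brush lies in the tray; every book lies flat on a marked place, within 6 mm across and 10 mm along the row and 0.07 rad of square; each book has a weight resting on it within 22 mm of its middle (all of step 1 and all of step 2 and ((horizontal distance between weight1 and book1 below 0.022 m and z of weight1 in the frame of book1 between 0.038 and 0.062 m and linear speed of weight1 below 0.02 m/s) or (horizontal distance between weight2 and book1 below 0.022 m and z of weight2 in the frame of book1 between 0.038 and 0.062 m and linear speed of weight2 below 0.02 m/s) or (horizontal distance between weight3 and book1 below 0.022 m and z of weight3 in the frame of book1 between 0.038 and 0.062 m and linear speed of weight3 below 0.02 m/s)) and ((horizontal distance between weight1 and book2 below 0.022 m and z of weight1 in the frame of book2 between 0.038 and 0.062 m and linear speed of weight1 below 0.02 m/s) or (horizontal distance between weight2 and book2 below 0.022 m and z of weight2 in the frame of book2 between 0.038 and 0.062 m and linear speed of weight2 below 0.02 m/s) or (horizontal distance between weight3 and book2 below 0.022 m and z of weight3 in the frame of book2 between 0.038 and 0.062 m and linear speed of weight3 below 0.02 m/s)) and ((horizontal distance between weight1 and book3 below 0.022 m and z of weight1 in the frame of book3 between 0.038 and 0.062 m and linear speed of weight1 below 0.02 m/s) or (horizontal distance between weight2 and book3 below 0.022 m and z of weight2 in the frame of book3 between 0.038 and 0.062 m and linear speed of weight2 below 0.02 m/s) or (horizontal distance between weight3 and book3 below 0.022 m and z of weight3 in the frame of book3 between 0.038 and 0.062 m and linear speed of weight3 below 0.02 m/s))); the robot touches nothing.
It fails at once if a book is lifted off the bench (over 15 mm) (height (world z) of any of book1, book2, book3 above 0.015 m).
It fails at once if the tape, the glue jar or the wooden block is disturbed (moved over 30 mm) (distance of any of tape, glue, block from where it was at the start of the episode above 0.03 m).
Of book1, book2, book3 only 2 to 3 are there at a start; the rules pass over those that are not, and their reading is None.
At some moment in a run one of book1, book2, book3, weight1, weight2, weight3 may be knocked a few centimetres aside while the robot is not near it.
Once in a run the grip may slacken for a moment while it holds something.
It also fails if it takes over 210 s, if anything falls off the work surface, if the arm or the gripper's body presses on something with over 40 N, if the wrist force passes 120 N, or if a joint passes its speed limit or range.

### The arm

A 6-joint arm with a two-finger parallel gripper is mounted at the origin on the work surface. World frame = base frame: x ahead of the robot, y to its left, z up, the work surface at z = 0. Lengths are in m, angles in rad, forces in N, time in s.
With the tool pointing down it reaches from about 0.25 to 0.725 m from the base axis. Payload 4 kg.
Tool frame: the origin (TCP) lies midway between the tips of the shut fingers; the grasp point (between the pads) lies 19 mm behind it (bot.grip_point_offset is the distance from the TCP to the grasp point, in m); z points along the fingers, y is the line along which they close (so a half turn about z gives the same grasp; the last joint's range is limited). The gripper opens to 85 mm and grips with 20 to 120 N. Pads are 22 mm wide; open, the fingers measure 114 mm over their backs; the gripper's body (76 mm by 85 mm) begins 54 mm behind the grasp point. The pads swing forward as they close: fully open they stand 13 mm farther back than shut.
Start: joints at [1.153, 0.241, 0.005, 1.335, 0, 1.571], TCP at [0.203, 0.457, 0.231] pointing down, gripper open.
Joint ranges: [-2.72, 2.72], [-1.05, 1.87], [-1.09, 1.28], [-1.99, 2.15], [-1.42, 1.44], [-3.14, 3.14]. Speed limits (rad/s): [2.79, 2.79, 3.14, 3.14, 3.14, 3.14].

### API

Orientations are given as a unit quaternion [x, y, z, w].
In Python, from workcell import bot gives the robot as it stands.
- The arm moves only by the tool step_arm, never from a script. Its argument "targets" is text: rows parted by semicolons, each of 7 numbers parted by spaces: the opening, from -1 (shut) to 1 (fully open), so that 0 is half open, then the shift along the world's x, y, z normalised to -1 to 1, where 1 is 0.5 m, then the turn, a rotation vector about the world's x, y, z normalised to -1 to 1, where 1 is pi/4 rad. In form: gripper x y z wx wy wz; .... A call has 1 to 10 rows; each row is the pose to reach, as a shift and turn from the pose commanded when the call began; what a row does not reach only later rows make up. A row lasts 1/12 s, in which the tool goes at most 41.7 mm and 7.16 degrees, less where a joint would pass 70% of its speed; a pose out of reach is approached as far as the arm can. A call with a number of a shift or a turn outside -1 to 1 is refused whole. A call with a gripper value outside its range is refused whole. The fingers move at their own pace and stop on an object; the grip force is fixed at half the most. Time passes only in rows, so rows that repeat a pose let the fingers close. It gives the time, the measured TCP pose, the force, the opening and the grip force at its end, in the units of the state.
- bot.get_obs(): the state, without advancing time (a new reading comes with each control period).
- bot.camera(name): name is "scene" or "top" or "wrist"; returns the picture (400x640x3 uint8, red, green, blue); there is no depth.
- bot.camera_info(name): a dict with "vertical_fov" (degrees; the focal length in pixels is half the picture's height over the tangent of half this angle, whatever the lens; pixels are square), "cx", "cy" (the principal point, pixels), "D" ([k1, k2, p1, p2, k3] as OpenCV has them; the pictures are not rectified), "pose" (4x4, takes a point from camera to world coordinates). Camera axes: x right, y up, looking along -z (the intrinsics and any distortion apply to the point x, -y, -z); pixel columns grow to the right and rows downward; lengths in m; the calibration is good to about 2 mm. A picture is of the moment at which its call begins: read the wrist's pose just before it. camera_info takes no time and is no camera call; for the wrist camera it gives the pose at the moment of the call.
- bot.job_done(): hands the job in; it is judged then, once.
The state is a dict: "clock": time; "joint_pos": joint angles; "joint_vel": joint speeds; "tau": joint torques, N m; "eef_pos": TCP position; "tool_rot": TCP orientation; "ft_force": force on the tool from outside, world axes, zero at the start; "ft_torque": the same for the moment, N m; "grip_width": finger opening in m; "grasp_force": force on a finger pad.
Only numpy, scipy, OpenCV 4.12 (cv2) and the standard library are available. Lean on these libraries where they do the work, as an engineer would, in place of code of your own. Each camera call takes 0.05 s, during which the arm holds its last target. There are 200 camera calls.

## Working session

There is one attempt and no reset: what is moved stays moved. The work goes in short steps, Python scripts to look and compute and a tool call to move; the robot and the scene stay as the last step left them, time stands still between calls to the robot, and variables do not carry over. Pictures are saved under pics/ and viewed, at most 14 in all, crops included, and the job is handed in when it is done.

Besides the shell and the picture viewer there is one more tool, called after "Emit:" by a JSON object that holds its "method" and its "body", one argument or row to a line. step_arm: Moves the arm, as the interface text tells. Scaled input: -1 to 1 covers 0.5 m each way for a shift and pi/4 rad each way for a turn. Its arguments: {"type":"object","properties":{"targets":{"type":"string"}},"required":["targets"]}

```bash
mkdir -p pics; ls; cat > h.py <<'E'
import numpy as np, cv2
from workcell import bot
def K(n):
    i=bot.camera_info(n); f=200/np.tan(np.radians(i['vertical_fov'])/2)
    return np.array([[f,0,i['cx']],[0,f,i['cy']],[0,0,1]]),np.array(i['D'],float),np.array(i['pose'])
def ray(n,uv,z=0.,cal=None):
    k,d,T=cal or K(n)
    p=cv2.undistortPoints(np.array(uv,float).reshape(-1,1,2),k,d).reshape(-1,2)
    v=np.c_[p[:,0],-p[:,1],-np.ones(len(p))]@T[:3,:3].T
    o=T[:3,3]; return o+v*((z-o[2])/v[:,2])[:,None]
def proj(n,X,cal=None):
    k,d,T=cal or K(n); c=(np.atleast_2d(X)-T[:3,3])@T[:3,:3]
    return cv2.projectPoints(c*[1,-1,-1],np.zeros(3),np.zeros(3),k,d)[0].reshape(-1,2)
def shot(n,f=None):
    cal=K(n); im=bot.camera(n)[:,:,::-1].copy()
    if f: cv2.imwrite('pics/'+f,im)
    return im,cal
E
python3 - <<'E'
from h import *
for n in('top','scene'):
    im,c=shot(n,n+'0.png'); print(n,c[0].round(1).tolist(),c[1],c[2].round(3).tolist())
print(bot.get_obs(),bot.grip_point_offset)
E
```

```text
pics
top [[441.6, 0.0, 318.1], [0.0, 441.6, 204.6], [0.0, 0.0, 1.0]] [-0.07089899  0.          0.          0.          0.        ] [[-0.008, 0.991, -0.131, 0.292], [-1.0, -0.008, 0.005, -0.009], [0.004, 0.131, 0.991, 1.351], [0.0, 0.0, 0.0, 1.0]]
scene [[457.6, 0.0, 320.9], [0.0, 457.6, 201.2], [0.0, 0.0, 1.0]] [-0.02553558  0.          0.          0.          0.        ] [[-0.787, -0.498, 0.364, 1.041], [0.617, -0.619, 0.485, 0.796], [-0.016, 0.606, 0.795, 1.35], [0.0, 0.0, 0.0, 1.0]]
{'clock': 0.1, 'joint_pos': array([ 1.15301273e+00,  2.41375783e-01,  3.91276599e-03,  1.33520398e+00,
       -9.52116027e-06,  1.57081116e+00]), 'joint_vel': array([ 0.00151385, -0.00152632,  0.00252305, -0.00042817, -0.00037764,
       -0.00083837]), 'tau': array([-9.26563844e-04, -3.73138404e+01,  2.53009880e+01,  1.08436507e-02,
       -5.26223630e-06, -1.64692000e-05]), 'eef_pos': array([0.20265081, 0.45649921, 0.23050346]), 'tool_rot': array([ 2.07383075e-01,  9.78259365e-01, -9.15990563e-04, -1.89302042e-04]), 'ft_force': array([-0.1733262 , -0.41685192,  0.20073153]), 'ft_torque': array([-0.02392802,  0.0068864 ,  0.01268529]), 'grasp_force': 0.0, 'grip_width': 0.0853946763291969} 0.0187
```

View pics/top0.png

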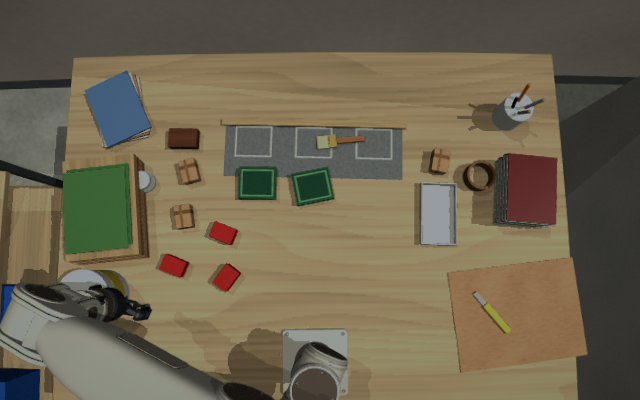

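View pics/scene0.png

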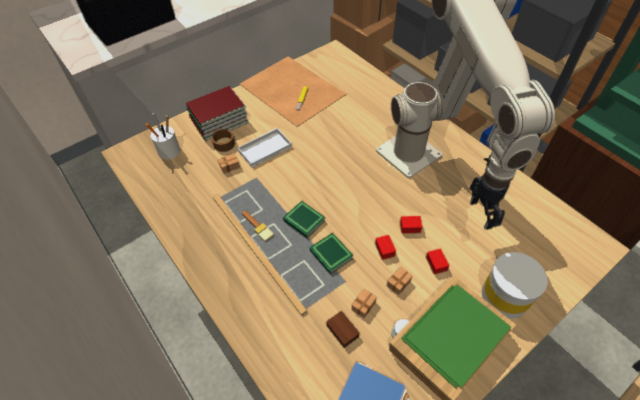

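```bash
cat >> h.py <<'E'
def rects(im,lo,hi,amin=60,box=None):
    m=cv2.inRange(cv2.cvtColor(im,cv2.COLOR_BGR2HSV),np.array(lo),np.array(hi))
    if box: z=np.zeros_like(m); x0,y0,x1,y1=box; z[y0:y1,x0:x1]=m[y0:y1,x0:x1]; m=z
    m=cv2.morphologyEx(m,cv2.MORPH_CLOSE,np.ones((3,3)))
    return [c for c in cv2.findContours(m,cv2.RETR_EXTERNAL,cv2.CHAIN_APPROX_NONE)[0] if cv2.contourArea(c)>amin]
def wrect(n,c,z,cal):
    w=ray(n,c.reshape(-1,2),z,cal)[:,:2]
    r=cv2.minAreaRect((w*1000).astype(np.float32)); b=cv2.boxPoints(r)
    return np.round(r[0],1),np.round(r[1],1),round(r[2],1)
E
python3 - <<'E'
from h import *
im=cv2.imread('pics/top0.png'); cal=K('top')
hsv=cv2.cvtColor(im,cv2.COLOR_BGR2HSV)
for nm,p in dict(book=(257,183),w=(189,163),w2=(182,216),w3=(440,161),mat=(283,170),line=(253,127),wood=(400,250),lath=(310,125),tray=(437,215),handle=(352,140),brist=(322,142)).items(): print(nm,p,hsv[p[1],p[0]])
for c in rects(im,(60,90,20),(90,255,255),300,(225,155,345,215)): print('book',wrect('top',c,.024,cal),cv2.boundingRect(c))
crop=cv2.resize(im[110:235,140:465],None,fx=2.46,fy=2.46,interpolation=cv2.INTER_CUBIC); cv2.imwrite('pics/c1.png',crop)
E
```

```text
book (257, 183) [ 72 141  56]
w (189, 163) [ 15 126 132]
w2 (182, 216) [ 16 127 131]
w3 (440, 161) [ 16 122 132]
mat (283, 170) [60  8 92]
line (253, 127) [ 39  20 128]
wood (400, 250) [ 21  84 149]
lath (310, 125) [ 19 111 124]
tray (437, 215) [102  16 160]
handle (352, 140) [ 15 148 126]
brist (322, 142) [ 30  59 150]
book (array([524.9,   2.9]), array([101. , 114.1]), 10.5) (291, 167, 43, 39)
book (array([535.6, 171.3]), array([115.7,  99.3]), 89.5) (238, 167, 39, 33)
```

View pics/c1.png

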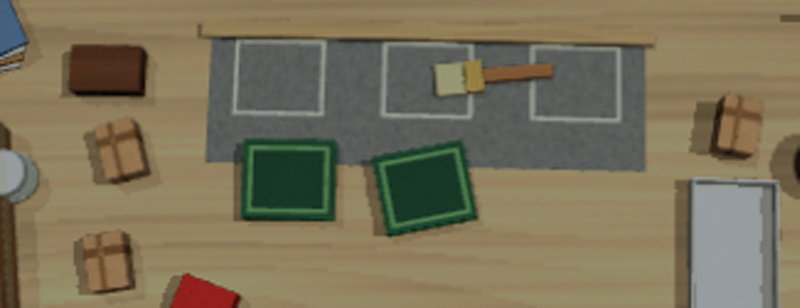

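The crop shows two green books at (257,183) and (313,187). There are three brown paper-wrapped weights, at (189,171), (182,216) and (440,161). The red bricks at (223,233), (173,266) and (226,278) are the look-alikes, and the large green book on the box is far too big to be one of the job's books. The brush lies at (342,141) and the tray at (437,215).

```bash
python3 - <<'E'
from h import *
im=cv2.imread('pics/top0.png'); cal=K('top')
for c in rects(im,(0,0,112),(179,45,160),150,(226,124,402,168)): print('outline',wrect('top',c,.001,cal),cv2.boundingRect(c))
for c in rects(im,(0,0,60),(179,40,150),1000,(215,124,410,190)): print('mat',wrect('top',c,.001,cal),cv2.boundingRect(c))
for c in rects(im,(90,0,130),(120,40,255),300,(415,175,462,252)): print('tray',wrect('top',c,.015,cal),cv2.boundingRect(c))
for c in rects(im,(10,118,90),(18,255,255),80,(330,128,370,150)): print('handle',wrect('top',c,.016,cal),cv2.boundingRect(c))
for c in rects(im,(24,45,120),(34,100,255),40,(312,130,332,155)): print('brist',wrect('top',c,.012,cal),cv2.boundingRect(c))
for b in ((175,155,205,188),(168,200,198,232),(427,145,452,178)):
  for c in rects(im,(8,95,60),(18,255,255),100,b): print('w',wrect('top',c,.04,cal),cv2.boundingRect(c))
# lath ends and book corner rays
print(ray('top',[(222,125),(404,127.5)],.014,cal).round(4))
print(ray('top',[(478,176),(146,182),(183,138)],.03,cal).round(3))
R=cal[2]; o=bot.get_obs(); W=bot.camera_info('wrist'); print(np.array(W['pose']).round(3),W['vertical_fov'])
E
```

```text
outline (array([ 662.9, -191.4]), array([117.5, 101. ]), 88.8) (355, 128, 38, 32)
outline (array([674.1, 188.3]), array([117.7, 101.1]), 87.9) (234, 126, 39, 32)
mat (array([638.1,   0.7]), array([556.7, 162.7]), 88.3) (224, 125, 178, 55)
tray (array([ 433.4, -382.8]), array([104.5, 177.4]), 86.9) (421, 186, 35, 59)
handle (array([ 674.2, -116.2]), array([15.3, 87.3]), 5.5) (336, 136, 29, 7)
brist (array([667.8, -32. ]), array([39.5, 36.2]), 6.9) (317, 135, 12, 14)
w (array([567.2, 379.4]), array([88.3, 74.6]), 15.6) (175, 157, 27, 30)
w (array([433. , 393.3]), array([75.4, 73.4]), 9.1) (170, 204, 26, 26)
w (array([ 596.8, -379.8]), array([70.1, 85.2]), 79.0) (427, 147, 24, 28)
[[ 0.7235  0.2852  0.014 ]
 [ 0.711  -0.287   0.014 ]]
[[ 0.551 -0.508  0.03 ]
 [ 0.541  0.513  0.03 ]
 [ 0.678  0.403  0.03 ]]
[[ 0.404 -0.88  -0.251  0.14 ]
 [ 0.915  0.388  0.113  0.485]
 [-0.002 -0.275  0.961  0.373]
 [ 0.     0.     0.     1.   ]] 69.77523917095651
```

Emit:
{"method": "step_arm", "body": {
  "targets": "0.06 0.47 -0.548 0 0 0 -0.667;0.06 0.47 -0.548 0 0 0 -0.667;0.06 0.47 -0.548 0 0 0 -0.667;0.06 0.47 -0.548 0 0 0 -0.667;0.06 0.47 -0.548 0 0 0 -0.667;0.06 0.47 -0.548 0 0 0 -0.667;0.06 0.47 -0.548 0 0 0 -0.667;0.06 0.47 -0.548 0 0 0 -0.667;0.06 0.47 -0.548 0 0 0 -0.667;0.06 0.47 -0.548 0 0 0 -0.667"
}}

```text
clock: 0.93
eef_pos: [0.4406, 0.1791, 0.2308]
tool_rot: [0.457, 0.89, -0.001, 0.001]
ft_force: [-0.4, -0.1, -0.1]
grip_width: 0.045
grasp_force: 0.0
```

Emit:
{"method": "step_arm", "body": {
  "targets": "0.06 0.468 -0.548 -0.16 0 0 -0.667;0.06 0.468 -0.548 -0.16 0 0 -0.667;0.06 0.468 -0.548 -0.16 0 0 -0.667;0.06 0.468 -0.548 -0.16 0 0 -0.667;0.06 0.468 -0.548 -0.16 0 0 -0.667;0.06 0.468 -0.548 -0.16 0 0 -0.667;0.06 0.468 -0.548 -0.16 0 0 -0.667;0.06 0.468 -0.548 -0.16 0 0 -0.667;0.06 0.468 -0.548 -0.16 0 0 -0.667;0.06 0.468 -0.548 -0.16 0 0 -0.667"
}}

```text
clock: 1.77
eef_pos: [0.6733, -0.096, 0.1458]
tool_rot: [0.671, 0.741, -0.002, -0.001]
ft_force: [0.0, -0.1, -0.5]
grip_width: 0.0452
grasp_force: 0.0
```

```bash
python3 - <<'E'
from h import *
im,cal=shot('wrist','w1.png'); o=bot.get_obs(); q=o['tool_rot']
print(o['clock'],o['eef_pos'],o['joint_pos'].round(2),np.degrees(2*np.arctan2(q[1],q[0]))-90,q.round(3))
for c in rects(im,(8,110,60),(20,255,255),400): print(wrect('wrist',c,.016,cal),cv2.boundingRect(c))
E
```

```text
1.8167 [ 0.67176879 -0.09328177  0.14705242] [-0.14  0.65  0.42  1.34 -0.    1.33] 5.81181862446455 [ 0.67   0.742 -0.002 -0.002]
(array([ 846.5, -305.8]), array([ 28. , 126.4]), 44.1) (419, 340, 58, 60)
(array([ 675.5, -115.6]), array([17. , 88.3]), 5.3) (310, 171, 18, 85)
(array([833.6, -73.9]), array([368.5, 246.5]), 89.9) (336, 0, 304, 341)
(array([ 440. , -198.5]), array([522.4, 227.9]), 76.4) (0, 0, 203, 400)
```

View pics/w1.png

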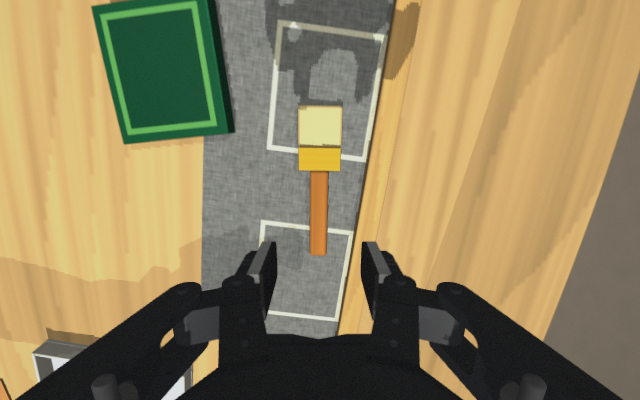

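The wrist view shows the brush alone between the jaws, with its handle from (318,170) to (318,255) and its bristles at (320,125). The measured handle of 17 x 88 mm matches the given size, so I'm descending.

Emit:
{"method": "step_arm", "body": {
  "targets": "0.06 0.003 -0.002 -0.2 0 0 0;0.06 0.003 -0.002 -0.24 0 0 0;0.06 0.003 -0.002 -0.292 0 0 0;0.06 0.003 -0.002 -0.292 0 0 0;0.06 0.003 -0.002 -0.292 0 0 0;-1 0.003 -0.002 -0.292 0 0 0;-1 0.003 -0.002 -0.292 0 0 0;-1 0.003 -0.002 -0.292 0 0 0;-1 0.003 -0.002 -0.292 0 0 0;-1 0.003 -0.002 -0.292 0 0 0"
}}

```text
clock: 2.65
eef_pos: [0.6741, -0.0916, 0.0068]
tool_rot: [0.669, 0.743, 0.001, 0.001]
ft_force: [-0.6, 1.0, 4.1]
grip_width: 0.0159
grasp_force: 61.1
```

Emit:
{"method": "step_arm", "body": {
  "targets": "-1 0 0 0.08 0 0 0;-1 0 0 0.16 0 0 0;-1 0 0 0.26 0 0 0;-1 -0.25 -0.29 0.26 0 0 -1;-1 -0.25 -0.29 0.26 0 0 -1;-1 -0.25 -0.29 0.26 0 0 -1;-1 -0.25 -0.29 0.26 0 0 -1;-1 -0.25 -0.29 0.26 0 0 -1;-1 -0.25 -0.29 0.26 0 0 -1;-1 -0.25 -0.29 0.26 0 0 -1"
}}

```text
clock: 3.48
eef_pos: [0.5469, -0.239, 0.1361]
tool_rot: [0.904, 0.427, 0.0, 0.0]
ft_force: [-0.1, 0.0, -0.1]
grip_width: 0.0158
grasp_force: 60.6
```

Emit:
{"method": "step_arm", "body": {
  "targets": "-1 -0.248 -0.29 0 0 0 -1;-1 -0.248 -0.29 0 0 0 -1;-1 -0.248 -0.29 0 0 0 -1;-1 -0.248 -0.29 0 0 0 -1;-1 -0.248 -0.29 0 0 0 -1;-1 -0.248 -0.29 0 0 0 -1;-1 -0.248 -0.29 0 0 0 -1;-1 -0.248 -0.29 0 0 0 -1;-1 -0.248 -0.29 0 0 0 -1;-1 -0.248 -0.29 0 0 0 -1"
}}

```text
clock: 4.32
eef_pos: [0.4245, -0.3818, 0.1355]
tool_rot: [0.999, 0.053, 0.0, 0.0]
ft_force: [1.2, -0.6, -1.3]
grip_width: 0.016
grasp_force: 60.6
```

```bash
python3 - <<'E'
from h import *
im,cal=shot('wrist','w2.png'); o=bot.get_obs(); q=o['tool_rot']
print(o['clock'],o['eef_pos'],o['grip_width'],o['grasp_force'],o['joint_pos'].round(2),np.degrees(2*np.arctan2(q[1],q[0]))-90)
E
```

```text
4.3667 [ 0.4246467  -0.38171975  0.13543265] 0.016033385289426886 60.63060164451599 [-0.73  0.44  0.03  1.16  0.    2.3 ] -83.88636996307152
```

View pics/w2.png

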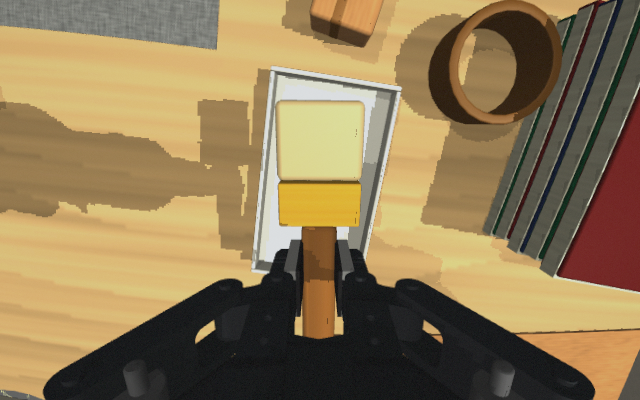

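The brush is held square over the tray, whose far corners show at (273,68) and (401,90). Next I lower it, release it and back off.

Emit:
{"method": "step_arm", "body": {
  "targets": "-1 0 0 -0.08 0 0 -0.19;-1 0 0 -0.16 0 0 -0.19;-1 0 0 -0.22 0 0 -0.19;-1 0 0 -0.242 0 0 -0.19;-1 0 0 -0.242 0 0 -0.19;-1 0 0 -0.242 0 0 -0.19;-0.1 0 0 -0.242 0 0 -0.19;-0.1 0 0 -0.242 0 0 -0.19;-0.1 0 0 -0.242 0 0 -0.19;-0.1 0 0 -0.242 0 0 -0.19"
}}

```text
clock: 5.2
eef_pos: [0.4249, -0.3825, 0.0152]
tool_rot: [1.0, -0.022, 0.001, 0.001]
ft_force: [-0.4, -0.8, 0.3]
grip_width: 0.0382
grasp_force: 0.0
```

Emit:
{"method": "step_arm", "body": {
  "targets": "-0.1 0 0 0.06 0 0 0;-0.1 0 0 0.14 0 0 0;-0.1 0 0 0.22 0 0 0;-0.1 0 0 0.26 0 0 0;-0.1 0 0 0.28 0 0 0"
}}

```text
clock: 5.62
eef_pos: [0.4262, -0.3837, 0.1592]
tool_rot: [1.0, -0.022, 0.003, 0.003]
ft_force: [-0.2, -0.4, -0.2]
grip_width: 0.0383
grasp_force: 0.0
```

```bash
python3 - <<'E'
from h import *
im,cal=shot('top','t2.png'); o=bot.get_obs()
print(o['clock'],o['eef_pos'])
for c in rects(im,(60,90,20),(90,255,255),300,(225,115,345,215)): print('book',wrect('top',c,.024,cal),cv2.boundingRect(c))
im,cal=shot('wrist','w3.png')
cv2.imwrite('pics/w3t.png',np.hstack([im[:300,150:500],cv2.resize(cv2.imread('pics/top0.png')[0:1],(1,300))]))
for c in rects(im,(8,110,60),(20,255,255),400): print(wrect('wrist',c,.016,cal),cv2.boundingRect(c))
E
```

```text
5.6667 [ 0.42620661 -0.38370506  0.15922322]
book (array([524.9,   2.9]), array([101. , 114.1]), 10.5) (291, 167, 43, 39)
book (array([535.6, 171.3]), array([115.7,  99.3]), 89.5) (238, 167, 39, 33)
(array([ 191. , -211.5]), array([ 19.2, 100.9]), 40.2) (167, 361, 55, 39)
(array([ 184.6, -526.8]), array([134.,  24.]), 37.0) (413, 338, 59, 62)
(array([ 288.5, -379. ]), array([ 69.8, 115.6]), 0.2) (270, 282, 99, 53)
(array([ 401.2, -378.6]), array([24.2, 89.5]), 87.9) (301, 176, 25, 82)
(array([ 369.5, -378. ]), array([881.8, 476.6]), 87.3) (0, 0, 640, 400)
```

View pics/w3.png

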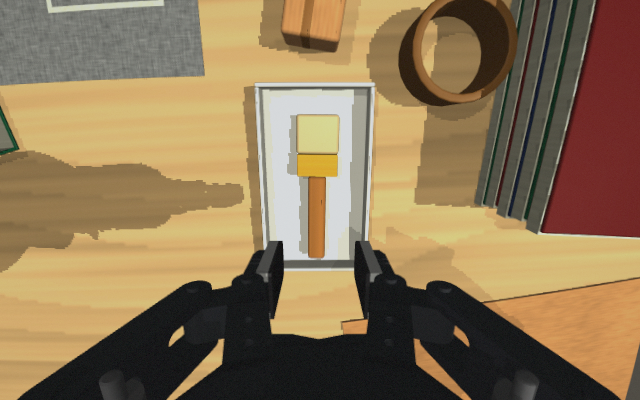

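The brush lies in the tray and is released: its handle and head run from (318,115) to (318,258), well inside the walls. Next I turn the gripper half round on the way over, so that it pushes book B with both open fingers.

Emit:
{"method": "step_arm", "body": {
  "targets": "1 0.004 0.39 0 0 0 1;1 0.004 0.39 0 0 0 1;1 0.004 0.39 0 0 0 1;1 0.004 0.39 0 0 0 1;1 0.004 0.39 0 0 0 1;1 0.004 0.39 0 0 0 1;1 0.004 0.39 0 0 0 1"
}}

```text
clock: 6.3
eef_pos: [0.4246, -0.1843, 0.1519]
tool_rot: [0.931, 0.366, -0.002, -0.002]
ft_force: [0.0, -0.8, -0.6]
grip_width: 0.0852
grasp_force: 0.0
```

Emit:
{"method": "step_arm", "body": {
  "targets": "1 0.004 0.39 0 0 0 1;1 0.004 0.39 0 0 0 1;1 0.004 0.39 0 0 0 1;1 0.004 0.39 0 0 0 1;1 0.004 0.39 0 0 0 1;1 0.004 0.39 0 0 0 1;1 0.004 0.39 0 0 0 1"
}}

```text
clock: 6.88
eef_pos: [0.4264, 0.0099, 0.1519]
tool_rot: [0.719, 0.695, -0.002, -0.002]
ft_force: [0.0, 0.1, 1.0]
grip_width: 0.0853
grasp_force: 0.0
```

Emit:
{"method": "step_arm", "body": {
  "targets": "1 0 0 0 0 0 1;1 0 0 0 0 0 1;1 0 0 0 0 0 1;1 0 0 0 0 0 1;1 0 0 0 0 0 1;1 0 0 0 0 0 1;1 0 0 0 0 0 1"
}}

```text
clock: 7.47
eef_pos: [0.4265, 0.008, 0.1518]
tool_rot: [0.401, 0.916, -0.001, -0.002]
ft_force: [0.2, -0.1, 0.1]
grip_width: 0.0855
grasp_force: 0.0
```

Emit:
{"method": "step_arm", "body": {
  "targets": "1 0 0 -0.1 0 0 1;1 0 0 -0.1 0 0 1;1 0 0 -0.1 0 0 1;1 0 0 -0.1 0 0 1;1 0 0 -0.1 0 0 1;1 0 0 -0.1 0 0 1;1 0 0 -0.1 0 0 1;1 0 0 -0.1 0 0 1"
}}

```text
clock: 8.13
eef_pos: [0.4264, 0.008, 0.1021]
tool_rot: [0.022, 1.0, -0.0, -0.002]
ft_force: [0.3, -0.3, 0.2]
grip_width: 0.0857
grasp_force: 0.0
```

```bash
cat >> h.py <<'E'
def me():
    o=bot.get_obs(); q=o['tool_rot']
    print(round(o['clock'],2),'tcp',o['eef_pos'].round(4),'yaw',round(np.degrees(2*np.arctan2(q[1],q[0]))-90,1),'f',o['ft_force'].round(1),'j',o['joint_pos'].round(2),'g',round(o['grip_width'],4))
PL=[np.array(p) for p in((674.1,188.3),(668.5,-1.5),(662.9,-191.4))]
def inmat(p,pl): d=np.array(p)-PL[pl]; c,s=np.cos(-.0295),np.sin(-.0295); return np.round([c*d[0]+s*d[1],-s*d[0]+c*d[1]],1)
def books(im,n,cal,box=(225,115,345,215),amin=300):
    for c in rects(im,(60,90,20),(90,255,255),amin,box):
        r=wrect(n,c,.024,cal); a=r[2]-90 if r[1][0]>r[1][1] else r[2]
        i=int(np.argmin([abs(r[0][1]-p[1]) for p in PL])); print('book',r,'place',i,'off',inmat(r[0],i),'yaw rel mat deg',round(a+1.69,1),cv2.boundingRect(c))
E
python3 - <<'E'
from h import *
me(); im,cal=shot('wrist','w4.png'); books(im,'wrist',cal,(0,0,640,400),3000)
E
```

```text
8.13 tcp [0.4264 0.008  0.1021] yaw 87.5 f [ 0.3 -0.3  0.2] j [ 0.02  0.21 -0.4   0.97 -0.    0.06] g 0.0857
book (array([526.7,   3. ]), array([74.9, 90.8]), 10.9) place 1 off [-141.9    0.3] yaw rel mat deg 12.6 (259, 272, 115, 70)
```

View pics/w4.png

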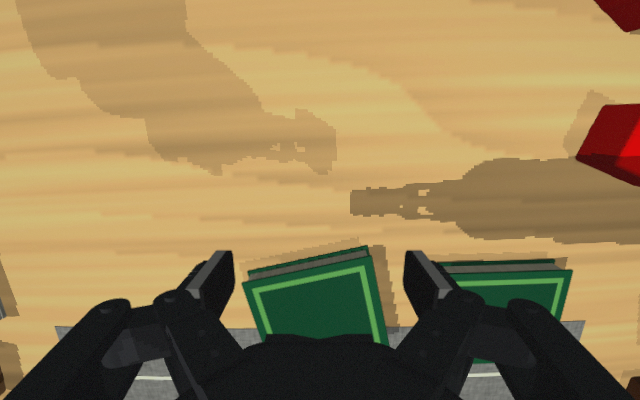

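The wrist view shows book B in front of the open fingers, its near edge running from (245,280) to (368,248), and book A at right around (505,270). I'm narrowing the fingers to 60 mm so that both land inside B's edge, then pushing along mat x.

Emit:
{"method": "step_arm", "body": {
  "targets": "0.41 0 -0.005 -0.08 0 0 0.018;0.41 0 -0.005 -0.14 0 0 0.018;0.41 0 -0.005 -0.2 0 0 0.018;0.41 0 -0.005 -0.2 0 0 0.018;0.41 0.02 -0.0055 -0.2 0 0 0.018;0.41 0.04 -0.006 -0.2 0 0 0.018;0.41 0.06 -0.0065 -0.2 0 0 0.018;0.41 0.08 -0.007 -0.2 0 0 0.018;0.41 0.1 -0.008 -0.2 0 0 0.018;0.41 0.12 -0.0085 -0.2 0 0 0.018"
}}

```text
clock: 9.02
eef_pos: [0.488, 0.0039, 0.0049]
tool_rot: [0.015, 1.0, 0.0, -0.001]
ft_force: [0.3, 0.8, -0.4]
grip_width: 0.0606
grasp_force: 0.5
```

Emit:
{"method": "step_arm", "body": {
  "targets": "0.41 0.02 -0.0006 0 0 0 0;0.41 0.04 -0.0012 0 0 0 0;0.41 0.06 -0.0018 0 0 0 0;0.41 0.08 -0.0024 0 0 0 0;0.41 0.1 -0.003 0 0 0 0;0.41 0.12 -0.0035 0 0 0 0;0.41 0.14 -0.004 0 0 0 0;0.41 0.16 -0.0047 0 0 0 0;0.41 0.18 -0.0053 0 0 0 0;0.41 0.18 -0.0053 0 0 0 0"
}}

```text
clock: 9.85
eef_pos: [0.5801, 0.0011, 0.0053]
tool_rot: [0.015, 1.0, 0.0, 0.001]
ft_force: [-0.3, -0.4, 0.5]
grip_width: 0.0603
grasp_force: 0.0
```

```bash
python3 - <<'E'
from h import *
me(); im,cal=shot('top','t3.png'); books(im,'top',cal)
cv2.imwrite('pics/t3c.png',cv2.resize(im[100:230,150:450],None,fx=2.5,fy=2.5))
E
```

```text
9.85 tcp [0.5801 0.0011 0.0053] yaw 88.2 f [-0.3 -0.4  0.5] j [ 0.    0.58 -0.1   0.88 -0.    0.03] g 0.0603
book (array([535.6, 171.1]), array([115.3,  99.3]), 89.5) place 0 off [-137.9  -21.3] yaw rel mat deg 1.2 (238, 167, 39, 33)
```

View pics/t3c.png

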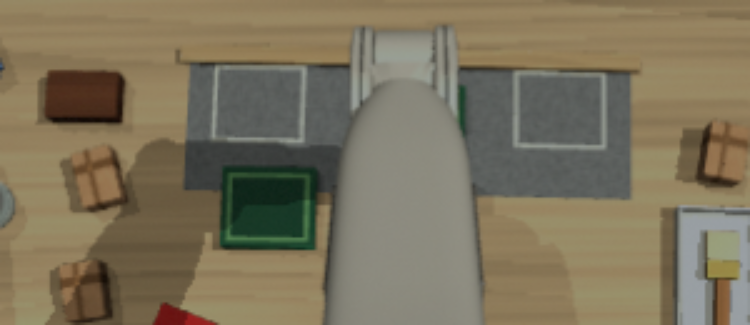

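The top view shows the arm covering book B, with a green sliver of it at crop (462,110), so it is moving along; book A is untouched. I'm pushing on gently to the lath.

Emit:
{"method": "step_arm", "body": {
  "targets": "0.41 0.015 -0.0004 0 0 0 0;0.41 0.03 -0.0009 0 0 0 0;0.41 0.04 -0.0012 0 0 0 0;0.41 0.048 -0.0014 0 0 0 0;0.41 0.054 -0.0016 0 0 0 0;0.41 0.058 -0.0017 0 0 0 0;0.41 0.06 -0.0018 0 0 0 0"
}}

```text
clock: 10.48
eef_pos: [0.6078, 0.0002, 0.0042]
tool_rot: [0.015, 1.0, 0.0, -0.001]
ft_force: [-6.7, 0.1, 4.1]
grip_width: 0.0601
grasp_force: 3.2
```

```bash
python3 - <<'E'
from h import *
me(); im,cal=shot('scene','s3.png'); books(im,'scene',cal,(180,180,380,330))
cv2.imwrite('pics/s3c.png',cv2.resize(im[170:330,190:390],None,fx=3,fy=3))
E
```

```text
10.48 tcp [6.078e-01 2.000e-04 4.200e-03] yaw 88.3 f [-6.7  0.1  4.1] j [ 0.    0.63 -0.02  0.93  0.    0.03] g 0.0601
book (array([540.4, 174.1]), array([112.1, 100.7]), 88.6) place 0 off [-133.2  -18.1] yaw rel mat deg 0.3 (310, 234, 42, 38)
book (array([665.2, -11.7]), array([111.4,  99.2]), 88.1) place 1 off [ -3.  -10.3] yaw rel mat deg -0.2 (249, 219, 40, 35)
```

View pics/s3c.png

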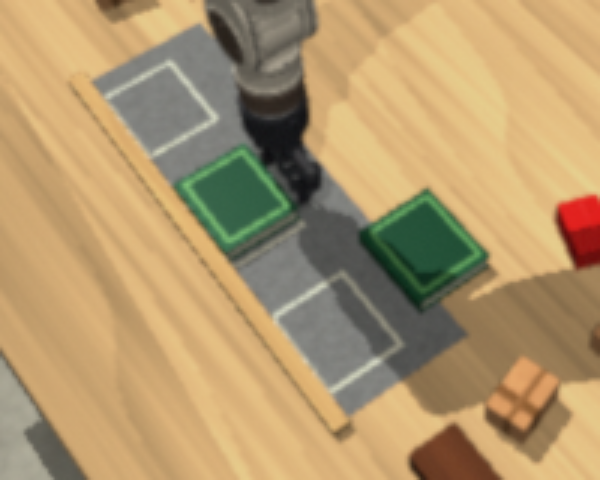

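The scene view shows book B against the lath at (235,200) in the crop, about 10 mm off along the row towards -y, and book A still at (425,250). I'm backing off and moving to the gap beside A.

Emit:
{"method": "step_arm", "body": {
  "targets": "0.41 -0.04 0 0 0 0 0;0.41 -0.06 0 0.06 0 0 0;-1 -0.08 0.04 0.12 0 0 0;-1 -0.12 0.08 0.2 0 0 0;-1 -0.146 0.12 0.25 0 0 0;-1 -0.146 0.164 0.25 0 0 0;-1 -0.146 0.164 0.25 0 0 0;-1 -0.146 0.164 0.25 0 0 0"
}}

```text
clock: 11.2
eef_pos: [0.5365, 0.0833, 0.1302]
tool_rot: [0.014, 1.0, 0.0, 0.002]
ft_force: [-0.1, -0.5, 0.1]
grip_width: 0.0001
grasp_force: 0.0
```

```bash
python3 - <<'E'
from h import *
me(); im,cal=shot('top','t4.png'); books(im,'top',cal)
im,cal=shot('scene','s4.png'); books(im,'scene',cal,(180,180,380,330))
E
```

```text
11.2 tcp [0.5365 0.0833 0.1302] yaw 88.4 f [-0.1 -0.5  0.1] j [ 0.15  0.39 -0.06  1.12 -0.    0.18] g 0.0001
book (array([664.6, -11.8]), array([114.5,  99. ]), 89.6) place 1 off [ -3.6 -10.4] yaw rel mat deg 1.3 (298, 126, 38, 32)
book (array([539.9, 173.8]), array([112. ,  99.9]), 89.1) place 0 off [-133.7  -18.5] yaw rel mat deg 0.8 (310, 234, 42, 38)
book (array([667. , -11.7]), array([111.4,  95.5]), 88.5) place 1 off [ -1.2 -10.2] yaw rel mat deg 0.2 (249, 219, 40, 35)
```

Emit:
{"method": "step_arm", "body": {
  "targets": "-1 0 0 -0.08 0 0 0;-1 0 0 -0.16 0 0 0;-1 0 0 -0.244 0 0 0;-1 0 0 -0.244 0 0 0;-1 0 0.014 -0.244 0 0 0;-1 0 0.026 -0.244 0 0 0;-1 0 0.038 -0.244 0 0 0;-1 0 0.05 -0.244 0 0 0;-1 0 0.062 -0.244 0 0 0;-1 0 0.068 -0.244 0 0 0"
}}

```text
clock: 12.13
eef_pos: [0.5355, 0.1171, 0.0078]
tool_rot: [0.014, 1.0, -0.0, 0.0]
ft_force: [0.6, -1.4, -0.7]
grip_width: 0.0
grasp_force: 1.0
```

```bash
python3 - <<'E'
from h import *
me(); im,cal=shot('top','t5.png'); books(im,'top',cal)
im,cal=shot('scene','s5.png'); books(im,'scene',cal,(180,180,380,330))
E
```

```text
12.13 tcp [0.5355 0.1171 0.0078] yaw 88.3 f [ 0.6 -1.4 -0.7] j [ 0.22  0.53 -0.19  0.85 -0.    0.24] g 0.0
book (array([664.6, -13.1]), array([112. ,  98.9]), 89.6) place 1 off [ -3.6 -11.7] yaw rel mat deg 1.3 (299, 126, 37, 32)
book (array([540.4, 189.5]), array([116.6,  99.9]), 88.6) place 0 off [-133.7   -2.7] yaw rel mat deg 0.3 (313, 237, 42, 39)
book (array([667. , -11.7]), array([111.4,  95.5]), 88.5) place 1 off [ -1.2 -10.2] yaw rel mat deg 0.2 (249, 219, 40, 35)
```

Emit:
{"method": "step_arm", "body": {
  "targets": "-1 0 0.005 0 0 0 0;-1 0 0.009 0 0 0 0;-1 0 0.009 0 0 0 0;-1 0 -0.03 0 0 0 0;-1 0 -0.03 0.08 0 0 0;-1 -0.06 0.02 0.15 0 0 0;0.41 -0.12 0.08 0.15 0 0 0;0.41 -0.17 0.148 0.15 0 0 0;0.41 -0.17 0.148 0.15 0 0 0;0.41 -0.17 0.148 0.15 0 0 0"
}}

```text
clock: 13.07
eef_pos: [0.4486, 0.1925, 0.0827]
tool_rot: [0.013, 1.0, 0.001, -0.0]
ft_force: [0.6, 0.0, -0.4]
grip_width: 0.0481
grasp_force: 0.0
```

```bash
python3 - <<'E'
from h import *
me(); im,cal=shot('top','t6.png'); books(im,'top',cal)
im,cal=shot('scene','s6.png'); books(im,'scene',cal,(180,180,380,330))
E
```

```text
13.07 tcp [0.4486 0.1925 0.0827] yaw 88.6 f [ 0.6  0.  -0.4] j [ 0.4   0.34 -0.28  0.96  0.    0.43] g 0.0481
book (array([536.9, 187.3]), array([108.8, 101. ]), 87.4) place 0 off [-137.1   -5. ] yaw rel mat deg -0.9 (235, 166, 36, 34)
book (array([664.6, -13.1]), array([112. ,  98.9]), 89.6) place 1 off [ -3.6 -11.7] yaw rel mat deg 1.3 (299, 126, 37, 32)
book (array([540.3, 192.4]), array([111.7,  99.3]), 88.0) place 0 off [-133.9    0.2] yaw rel mat deg -0.3 (314, 238, 42, 38)
book (array([667. , -11.7]), array([111.3,  95.8]), 88.2) place 1 off [ -1.2 -10.2] yaw rel mat deg -0.1 (249, 219, 40, 35)
```

Emit:
{"method": "step_arm", "body": {
  "targets": "0.41 0 0 -0.08 0 0 0;0.41 0 0 -0.155 0 0 0;0.41 0 0 -0.155 0 0 0;0.41 0 0 -0.155 0 0 0;0.41 0.024 -0.0007 -0.155 0 0 0;0.41 0.048 -0.0014 -0.155 0 0 0;0.41 0.072 -0.0021 -0.155 0 0 0;0.41 0.096 -0.0028 -0.155 0 0 0;0.41 0.12 -0.0035 -0.155 0 0 0;0.41 0.144 -0.0042 -0.155 0 0 0"
}}

```text
clock: 14.0
eef_pos: [0.5241, 0.1878, 0.0072]
tool_rot: [0.015, 1.0, 0.001, 0.001]
ft_force: [-1.5, 0.2, -0.5]
grip_width: 0.0601
grasp_force: 0.7
```

Emit:
{"method": "step_arm", "body": {
  "targets": "0.41 0.024 -0.0007 0 0 0 0;0.41 0.048 -0.0014 0 0 0 0;0.41 0.072 -0.0021 0 0 0 0;0.41 0.096 -0.0028 0 0 0 0;0.41 0.12 -0.0035 0 0 0 0;0.41 0.144 -0.0042 0 0 0 0;0.41 0.164 -0.0048 0 0 0 0;0.41 0.174 -0.0051 0 0 0 0;0.41 0.181 -0.0053 0 0 0 0;0.41 0.185 -0.0055 0 0 0 0"
}}

```text
clock: 14.83
eef_pos: [0.6134, 0.1851, 0.0065]
tool_rot: [0.015, 1.0, 0.0, -0.002]
ft_force: [-10.9, -1.0, 7.3]
grip_width: 0.0599
grasp_force: 5.2
```

```bash
python3 - <<'E'
from h import *
me()
im,cal=shot('scene','s7.png'); books(im,'scene',cal,(180,180,380,330))
E
```

```text
14.83 tcp [0.6134 0.1851 0.0065] yaw 88.3 f [-10.9  -1.    7.3] j [0.29 0.69 0.1  0.98 0.   0.32] g 0.0599
book (array([671.4, 188.6]), array([112.2, 100.3]), 88.1) place 0 off [-2.7  0.2] yaw rel mat deg -0.2 (280, 258, 43, 40)
book (array([666.7, -11.7]), array([111.3,  96.3]), 88.2) place 1 off [ -1.5 -10.2] yaw rel mat deg -0.1 (249, 219, 40, 35)
```

Book A is seated at its place. Next I go round to B's -y side to slide it about 11 mm along the lath.

Emit:
{"method": "step_arm", "body": {
  "targets": "0.41 -0.04 0 0 0 0 0;0.41 -0.04 0 0.08 0 0 0;-1 -0.02 -0.06 0.14 0 0 0;-1 0 -0.14 0.14 0 0 0;-1 0.03 -0.22 0.14 0 0 0;-1 0.06 -0.3 0.14 0 0 0;-1 0.09 -0.38 0.14 0 0 0;-1 0.114 -0.46 0.14 0 0 0;-1 0.114 -0.54 0.14 0 0 0;-1 0.114 -0.586 0.14 0 0 0"
}}

```text
clock: 15.72
eef_pos: [0.673, -0.1128, 0.0764]
tool_rot: [0.017, 1.0, -0.001, 0.002]
ft_force: [0.5, 0.7, -0.0]
grip_width: 0.0002
grasp_force: 0.0
```

```bash
python3 - <<'E'
from h import *
me(); im,cal=shot('top','t8.png'); books(im,'top',cal)
im,cal=shot('wrist','w8.png')
cv2.imwrite('pics/t8c.png',cv2.resize(np.hstack([cv2.imread('pics/t8.png')[100:230,150:450]]),None,fx=2.5,fy=2.5))
E
```

```text
15.72 tcp [ 0.673  -0.1128  0.0764] yaw 88.1 f [ 0.5  0.7 -0. ] j [-0.17  0.69  0.31  1.18 -0.   -0.13] g 0.0002
book (array([664.7,  -2.5]), array([95.5, 99.3]), 89.3) place 1 off [-3.8 -1.1] yaw rel mat deg 91.0 (298, 126, 32, 32)
book (array([669.6, 186.6]), array([116.1,  99.2]), 89.4) place 0 off [-4.4 -1.8] yaw rel mat deg 1.1 (234, 125, 38, 32)
```

View pics/t8c.png

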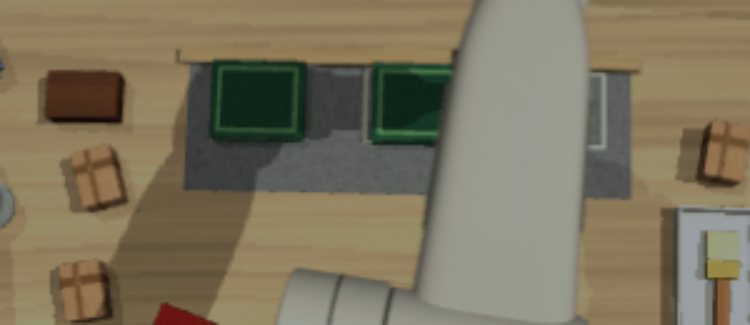

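The top view shows A flush on its place at crop (257,100). B is flush with the lath at (410,100), with the outline peeking out at (366,105), about 8 mm short, so I'm pushing it along.

Emit:
{"method": "step_arm", "body": {
  "targets": "-1 0 0 -0.07 0 0 0;-1 0 0 -0.136 0 0 0;-1 0 0 -0.136 0 0 0;-1 0 0.02 -0.136 0 0 0;-1 0 0.04 -0.136 0 0 0;-1 0 0.052 -0.136 0 0 0;-1 0 0.062 -0.136 0 0 0;-1 0 0.07 -0.136 0 0 0;-1 0 0.076 -0.136 0 0 0;-1 0 0.076 -0.136 0 0 0"
}}

```text
clock: 16.65
eef_pos: [0.673, -0.069, 0.0083]
tool_rot: [0.015, 1.0, -0.0, 0.001]
ft_force: [0.4, -0.9, 1.0]
grip_width: -0.0
grasp_force: 0.4
```

```bash
python3 - <<'E'
from h import *
me(); im,cal=shot('top','t9.png'); books(im,'top',cal)
im,cal=shot('scene','s9.png'); books(im,'scene',cal,(180,180,380,330))
E
```

```text
16.65 tcp [ 0.673  -0.069   0.0083] yaw 88.3 f [ 0.4 -0.9  1. ] j [-0.1   0.74  0.21  1.04  0.   -0.07] g -0.0
book (array([664.9,  27.4]), array([62.2, 98.9]), 89.5) place 1 off [-4.5 28.8] yaw rel mat deg 91.2 (294, 126, 21, 32)
book (array([670.4, 186.4]), array([117.1, 100.8]), 87.7) place 0 off [-3.6 -2. ] yaw rel mat deg -0.6 (234, 124, 38, 33)
book (array([672.8, 188.2]), array([113.6,  97.4]), 88.4) place 0 off [-1.3 -0.1] yaw rel mat deg 0.1 (280, 258, 43, 40)
book (array([666.7,   0.8]), array([116.4,  96.2]), 88.5) place 1 off [-1.9  2.2] yaw rel mat deg 0.2 (251, 221, 40, 36)
```

Emit:
{"method": "step_arm", "body": {
  "targets": "-1 0 -0.03 0 0 0 0;-1 0 -0.05 0.08 0 0 0;-1 -0.02 -0.1 0.16 0 0 -0.1;-1 -0.04 -0.18 0.24 0 0 -0.2;-1 -0.07 -0.26 0.32 0 0 -0.28;1 -0.1 -0.34 0.36 0 0 -0.28;1 -0.12 -0.42 0.36 0 0 -0.28;1 -0.146 -0.5 0.36 0 0 -0.28;1 -0.146 -0.58 0.36 0 0 -0.28;1 -0.146 -0.622 0.36 0 0 -0.28"
}}

```text
clock: 17.58
eef_pos: [0.5987, -0.3684, 0.1872]
tool_rot: [0.125, 0.992, 0.0, 0.0]
ft_force: [0.9, -0.6, 0.8]
grip_width: 0.0606
grasp_force: 0.0
```

Emit:
{"method": "step_arm", "body": {
  "targets": "1 0 0 0 0 0 0;1 0 0 0 0 0 0"
}}

```text
clock: 17.75
eef_pos: [0.5983, -0.3694, 0.1847]
tool_rot: [0.127, 0.992, 0.001, -0.001]
ft_force: [-0.2, 0.8, 0.0]
grip_width: 0.0834
grasp_force: 0.0
```

```bash
python3 - <<'E'
from h import *
me(); im,cal=shot('top','t10.png'); books(im,'top',cal)
im,cal=shot('wrist','w10.png')
k=cv2.resize(im,(480,300)); t=cv2.resize(cv2.imread('pics/t10.png')[100:230,150:450],(480,208)); cv2.imwrite('pics/m10.png',np.vstack([k,t]))
for c in rects(im,(6,105,60),(16,255,255),1500): print('w',wrect('wrist',c,.04,cal),cv2.boundingRect(c))
E
```

```text
17.75 tcp [ 0.5983 -0.3694  0.1847] yaw 75.4 f [-0.2  0.8  0. ] j [-0.55  0.69  0.59  1.47  0.   -0.3 ] g 0.0834
book (array([664.7,   2.5]), array([112. ,  98.9]), 89.6) place 1 off [-3.9  3.9] yaw rel mat deg 1.3 (294, 126, 37, 32)
book (array([670.7, 186.5]), array([116.9, 101.3]), 87.1) place 0 off [-3.3 -1.9] yaw rel mat deg -1.2 (234, 124, 38, 33)
w (array([ 598.6, -389.2]), array([49.9, 73.7]), 77.8) (272, 161, 52, 70)
w (array([ 554.8, -514.1]), array([90.2, 89.9]), 24.8) (128, 141, 87, 87)
```

View pics/m10.png

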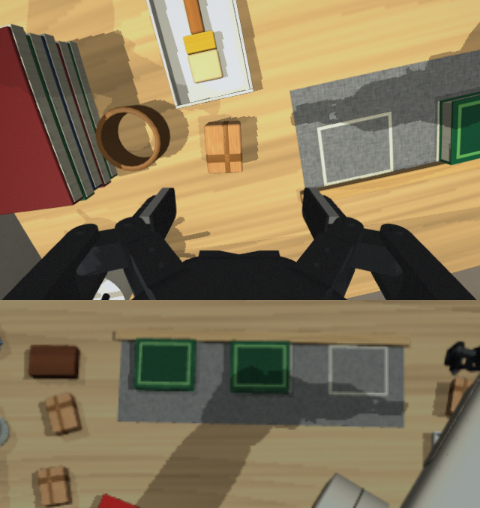

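The wrist view shows the paper-wrapped weight between the open jaws, at (298,196) in the full-size frame, with the tape clear to its left. The top crop shows both books on their outlines. Going down to grasp it.

Emit:
{"method": "step_arm", "body": {
  "targets": "1 0 -0.039 -0.08 0 0 0.05;1 0 -0.039 -0.16 0 0 0.05;1 0 -0.039 -0.24 0 0 0.05;1 0 -0.039 -0.31 0 0 0.05;1 0 -0.039 -0.352 0 0 0.05;1 0 -0.039 -0.352 0 0 0.05;-1 0 -0.039 -0.352 0 0 0.05;-1 0 -0.039 -0.352 0 0 0.05;-1 0 -0.039 -0.352 0 0 0.05;-1 0 -0.039 -0.352 0 0 0.05"
}}

```text
clock: 18.68
eef_pos: [0.6025, -0.3882, 0.0151]
tool_rot: [0.105, 0.994, -0.003, 0.003]
ft_force: [-1.0, -3.6, 4.1]
grip_width: 0.0489
grasp_force: 66.5
```

Emit:
{"method": "step_arm", "body": {
  "targets": "-1 0 0 0 0 0 0;-1 0 0 0.04 0 0 0;-1 0 0 0.1 0 0 0;-1 0 0 0.18 0 0 0;-1 0 0 0.26 0 0 0;-1 0 0 0.26 0 0 0"
}}

```text
clock: 19.18
eef_pos: [0.6046, -0.3872, 0.1513]
tool_rot: [0.105, 0.994, -0.003, 0.008]
ft_force: [3.2, -2.0, -4.1]
grip_width: 0.0487
grasp_force: 65.6
```

```bash
python3 - <<'E'
from h import *
me(); im,cal=shot('wrist','w11.png')
for c in rects(im,(6,105,60),(16,255,255),1500): print('w',wrect('wrist',c,.04+.13,cal),cv2.boundingRect(c))
im,cal=shot('top','t11.png'); books(im,'top',cal)
E
```

```text
19.18 tcp [ 0.6046 -0.3872  0.1513] yaw 78.0 f [ 3.2 -2.  -4.1] j [-0.57  0.72  0.55  1.39  0.   -0.36] g 0.0487
w (array([ 603.2, -386.9]), array([52. , 81.5]), 78.1) (262, 186, 113, 152)
w (array([ 544.8, -440.2]), array([46.3, 44. ]), 80.5) (122, 122, 106, 100)
book (array([664.7,   2.5]), array([112. ,  98.9]), 89.6) place 1 off [-3.9  3.9] yaw rel mat deg 1.3 (294, 126, 37, 32)
book (array([670.7, 186.5]), array([116.9, 101.3]), 87.1) place 0 off [-3.3 -1.9] yaw rel mat deg -1.2 (234, 124, 38, 33)
```

View pics/w11.png

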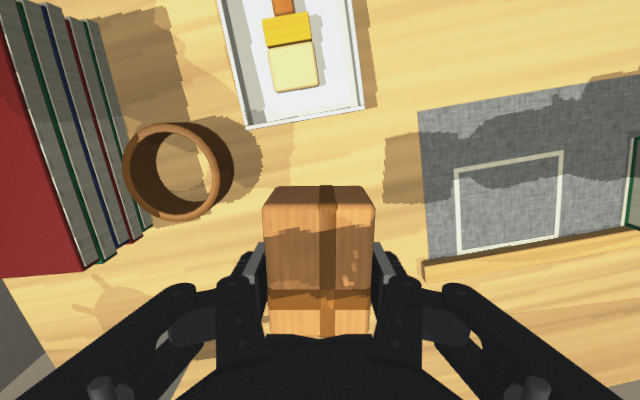

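The weight is held centrally between the pads (block at (318,260)). Carrying it over book B.

Emit:
{"method": "step_arm", "body": {
  "targets": "-1 0.013 0.07 0 0 0 0;-1 0.026 0.15 0 0 0 0;-1 0.04 0.23 0 0 0 0;-1 0.055 0.31 0 0 0 0;-1 0.068 0.39 0 0 0 0;-1 0.082 0.47 0 0 0 0;-1 0.1 0.55 0 0 0 0.1;-1 0.115 0.63 0 0 0 0.2;-1 0.131 0.71 0 0 0 0.2;-1 0.131 0.776 0 0 0 0.2"
}}

```text
clock: 20.12
eef_pos: [0.6645, 0.0066, 0.1361]
tool_rot: [0.026, 1.0, 0.001, -0.003]
ft_force: [0.7, 0.1, -6.3]
grip_width: 0.0487
grasp_force: 65.5
```

Emit:
{"method": "step_arm", "body": {
  "targets": "-1 0 0 0 0 0 0;-1 0 0 0 0 0 0"
}}

```text
clock: 20.28
eef_pos: [0.6633, 0.0061, 0.1362]
tool_rot: [0.024, 1.0, 0.0, -0.004]
ft_force: [0.2, -0.9, -9.0]
grip_width: 0.0489
grasp_force: 65.9
```

```bash
python3 - <<'E'
from h import *
me(); im,cal=shot('wrist','w12.png')
for c in rects(im,(6,105,60),(16,255,255),1500): print('w',wrect('wrist',c,.176,cal),cv2.boundingRect(c))
im,cal=shot('scene','s12.png'); books(im,'scene',cal,(180,180,380,330))
E
```

```text
20.28 tcp [0.6633 0.0061 0.1362] yaw 87.2 f [ 0.2 -0.9 -9. ] j [0.01 0.62 0.34 1.3  0.   0.06] g 0.0489
w (array([650.7,   6.6]), array([43. , 66.9]), 87.3) (262, 186, 113, 152)
book (array([673.1, 188. ]), array([113.1,  96.8]), 88.2) place 0 off [-1.  -0.3] yaw rel mat deg -0.1 (280, 258, 43, 40)
book (array([666.8,   3.6]), array([111.6,  96.2]), 88.5) place 1 off [-1.8  5. ] yaw rel mat deg 0.2 (252, 225, 39, 32)
```

Emit:
{"method": "step_arm", "body": {
  "targets": "-1 0.014 -0.006 -0.06 0 0 0;-1 0.014 -0.006 -0.12 0 0 0;-1 0.014 -0.006 -0.165 0 0 0;-1 0.014 -0.006 -0.182 0 0 0;-1 0.014 -0.006 -0.182 0 0 0;-1 0.014 -0.006 -0.182 0 0 0"
}}

```text
clock: 20.88
eef_pos: [0.6724, -0.0013, 0.0488]
tool_rot: [0.028, 1.0, -0.0, -0.001]
ft_force: [0.9, 0.3, -5.7]
grip_width: 0.0489
grasp_force: 65.8
```

Emit:
{"method": "step_arm", "body": {
  "targets": "-1 0 0 -0.006 0 0 0;-1 0 0 -0.01 0 0 0;-1 0 0 -0.01 0 0 0;-1 0 0 -0.01 0 0 0"
}}

```text
clock: 21.22
eef_pos: [0.6734, -0.0001, 0.0453]
tool_rot: [0.027, 1.0, 0.0, 0.001]
ft_force: [0.4, 0.0, -5.9]
grip_width: 0.0486
grasp_force: 65.9
```

Emit:
{"method": "step_arm", "body": {
  "targets": "-1 0 0 -0.004 0 0 0;-1 0 0 -0.008 0 0 0;-1 0 0 -0.008 0 0 0;-1 0 0 -0.008 0 0 0"
}}

```text
clock: 21.55
eef_pos: [0.6725, -0.0001, 0.0398]
tool_rot: [0.027, 1.0, -0.0, -0.0]
ft_force: [-0.0, -0.6, -7.1]
grip_width: 0.0484
grasp_force: 65.9
```

Emit:
{"method": "step_arm", "body": {
  "targets": "-1 0 0 -0.003 0 0 0;-1 0 0 -0.006 0 0 0;-1 0 0 -0.006 0 0 0;-1 0 0 -0.006 0 0 0"
}}

```text
clock: 21.88
eef_pos: [0.6728, -0.0001, 0.0392]
tool_rot: [0.027, 1.0, -0.0, 0.001]
ft_force: [-5.4, 1.4, 4.0]
grip_width: 0.0494
grasp_force: 67.1
```

Emit:
{"method": "step_arm", "body": {
  "targets": "-1 0 0 -0.003 0 0 0;-1 0 0 -0.006 0 0 0;-1 0 0 -0.006 0 0 0;-1 0 0 -0.006 0 0 0"
}}

```text
clock: 22.22
eef_pos: [0.6728, -0.0, 0.0391]
tool_rot: [0.027, 1.0, -0.0, 0.001]
ft_force: [-10.1, 1.6, 15.6]
grip_width: 0.0489
grasp_force: 68.5
```

Contact: the force went from -7 to +16 N. I ease up 2 mm, release and rise.

Emit:
{"method": "step_arm", "body": {
  "targets": "-1 0 0 0.006 0 0 0;-1 0 0 0.006 0 0 0;1 0 0 0.006 0 0 0;1 0 0 0.006 0 0 0;1 0 0 0.006 0 0 0;1 0 0 0.006 0 0 0;1 0 0 0.06 0 0 0;1 0 0 0.13 0 0 0;1 0 0 0.2 0 0 0;1 0 0 0.26 0 0 0"
}}

```text
clock: 23.05
eef_pos: [0.6733, -0.0002, 0.1662]
tool_rot: [0.027, 1.0, 0.0, 0.001]
ft_force: [0.6, 0.3, -0.2]
grip_width: 0.0853
grasp_force: 0.0
```

```bash
python3 - <<'E'
from h import *
me()
im,cal=shot('wrist','w13.png')
for c in rects(im,(6,105,60),(16,255,255),1500): print('w',wrect('wrist',c,.064,cal),cv2.boundingRect(c))
im,cal=shot('scene','s13.png'); books(im,'scene',cal,(180,180,380,330))
E
```

```text
23.05 tcp [ 6.733e-01 -2.000e-04  1.662e-01] yaw 86.9 f [ 0.6  0.3 -0.2] j [-0.    0.62  0.42  1.37  0.    0.05] g 0.0853
w (array([ 6.712e+02, -1.000e-01]), array([49.5, 73.4]), 87.7) (290, 159, 58, 81)
book (array([673.1, 188. ]), array([113.4,  96.7]), 88.1) place 0 off [-1.  -0.3] yaw rel mat deg -0.2 (280, 258, 43, 40)
```

Emit:
{"method": "step_arm", "body": {
  "targets": "1 -0.02 0.07 0.04 0 0 0.1;1 -0.04 0.15 0.04 0 0 0.2;1 -0.06 0.23 0.04 0 0 0.3;1 -0.08 0.31 0.04 0 0 0.4;1 -0.1 0.39 0.04 0 0 0.4;1 -0.12 0.47 0.04 0 0 0.4;1 -0.15 0.55 0.04 0 0 0.4;1 -0.18 0.63 0.04 0 0 0.4;1 -0.212 0.7 0.04 0 0 0.4;1 -0.212 0.758 0.04 0 0 0.4"
}}

```text
clock: 23.98
eef_pos: [0.5634, 0.3821, 0.1836]
tool_rot: [-0.132, 0.991, 0.0, -0.001]
ft_force: [1.4, 0.6, -0.3]
grip_width: 0.0855
grasp_force: 0.0
```

Emit:
{"method": "step_arm", "body": {
  "targets": "1 0 0 0 0 0 0;1 0 0 0 0 0 0;1 0 0 0 0 0 0"
}}

```text
clock: 24.23
eef_pos: [0.5667, 0.3785, 0.1832]
tool_rot: [-0.13, 0.991, -0.001, -0.0]
ft_force: [0.3, -0.4, 0.9]
grip_width: 0.0853
grasp_force: 0.0
```

```bash
python3 - <<'E'
from h import *
me(); im,cal=shot('wrist','w14.png')
for c in rects(im,(6,105,60),(16,255,255),1500): print('w',wrect('wrist',c,.04,cal),cv2.boundingRect(c))
im2,cal=shot('top','t14.png'); books(im2,'top',cal)
cv2.imwrite('pics/m14.png',np.vstack([cv2.resize(im,(480,300)),cv2.resize(im2[100:230,150:450],(480,208))]))
E
```

```text
24.23 tcp [0.5667 0.3785 0.1832] yaw 105.0 f [ 0.3 -0.4  0.9] j [ 0.59  0.64  0.49  1.43 -0.    0.33] g 0.0853
w (array([671.1, 403.8]), array([88.7, 72.5]), 88.1) (272, 247, 88, 73)
w (array([573.2, 381.1]), array([72.6, 49.4]), 15.1) (296, 164, 49, 69)
w (array([437.5, 393.2]), array([71.8, 51.7]), 8.5) (340, 20, 65, 88)
w (array([484.4, 529.6]), array([280.7,  28.6]), 8.8) (445, 0, 94, 279)
w (array([433. , 502.2]), array([163.7,  10.7]), 6.1) (455, 0, 57, 179)
book (array([664.7,   2.5]), array([112. ,  98.9]), 89.6) place 1 off [-3.9  3.9] yaw rel mat deg 1.3 (294, 126, 37, 32)
book (array([671.2, 186.8]), array([115.7, 102.3]), 89.3) place 0 off [-2.9 -1.6] yaw rel mat deg 1.0 (234, 124, 38, 33)
```

View pics/m14.png

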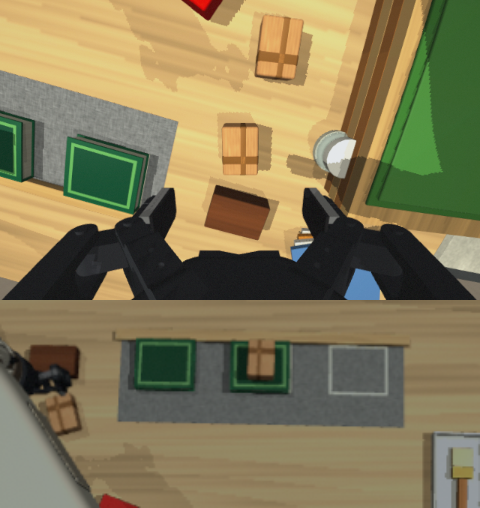

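The wrist view shows the paper-wrapped weight between the jaws at (320,198) full-size, with the wooden block beyond it and clear of the fingers. The first weight sits on book B.

Emit:
{"method": "step_arm", "body": {
  "targets": "1 0.01 0.006 -0.08 0 0 0;1 0.01 0.006 -0.16 0 0 0;1 0.01 0.006 -0.24 0 0 0;1 0.01 0.006 -0.31 0 0 0;1 0.01 0.006 -0.346 0 0 0;1 0.01 0.006 -0.346 0 0 0;-1 0.01 0.006 -0.346 0 0 0;-1 0.01 0.006 -0.346 0 0 0;-1 0.01 0.006 -0.346 0 0 0;-1 0.01 0.006 -0.346 0 0 0"
}}

```text
clock: 25.17
eef_pos: [0.5742, 0.3825, 0.0147]
tool_rot: [-0.13, 0.992, 0.001, 0.003]
ft_force: [0.3, -2.1, 0.4]
grip_width: 0.0487
grasp_force: 66.1
```

Emit:
{"method": "step_arm", "body": {
  "targets": "-1 0 0 0 0 0 0;-1 0 0 0.04 0 0 0;-1 0 0 0.1 0 0 0;-1 0 0 0.18 0 0 0;-1 0 0 0.26 0 0 0;-1 0 0 0.26 0 0 0"
}}

```text
clock: 25.67
eef_pos: [0.5756, 0.3848, 0.1515]
tool_rot: [-0.13, 0.991, 0.004, 0.007]
ft_force: [3.1, 1.7, -2.2]
grip_width: 0.0489
grasp_force: 65.8
```

```bash
python3 - <<'E'
from h import *
me(); im,cal=shot('wrist','w15.png')
for c in rects(im,(6,105,60),(16,255,255),1500): print('w',wrect('wrist',c,.176,cal),cv2.boundingRect(c))
E
```

```text
25.67 tcp [0.5756 0.3848 0.1515] yaw 105.0 f [ 3.1  1.7 -2.2] j [0.59 0.66 0.45 1.34 0.   0.33] g 0.0489
w (array([572.2, 382.8]), array([76.5, 50.6]), 14.9) (262, 190, 113, 149)
w (array([502.4, 442.4]), array([119.9,   8.3]), 6.3) (454, 0, 104, 285)
w (array([478.5, 429.1]), array([64.4,  6. ]), 5.9) (465, 0, 60, 172)
w (array([476.3, 378.4]), array([32.1, 23.8]), 9.5) (337, 0, 75, 92)
```

Emit:
{"method": "step_arm", "body": {
  "targets": "-1 0.03 -0.05 0 0 0 -0.1;-1 0.06 -0.11 0 0 0 -0.2;-1 0.1 -0.18 0 0 0 -0.3;-1 0.14 -0.25 0 0 0 -0.4;-1 0.18 -0.32 0 0 0 -0.4;-1 0.204 -0.39 0 0 0 -0.4;-1 0.204 -0.39 0 0 0 -0.4;-1 0.204 -0.39 0 0 0 -0.4;-1 0.204 -0.39 0 0 0 -0.4"
}}

```text
clock: 26.47
eef_pos: [0.6723, 0.1862, 0.1383]
tool_rot: [0.027, 1.0, -0.0, -0.002]
ft_force: [-0.3, 0.4, -6.4]
grip_width: 0.049
grasp_force: 65.5
```

```bash
python3 - <<'E'
from h import *
me(); im,cal=shot('wrist','w16.png')
for c in rects(im,(6,105,60),(16,255,255),1500): print('w',wrect('wrist',c,.16,cal),cv2.boundingRect(c))
im,cal=shot('scene','s16.png'); books(im,'scene',cal,(180,180,380,330))
E
```

```text
26.47 tcp [0.6723 0.1862 0.1383] yaw 86.9 f [-0.3  0.4 -6.4] j [0.27 0.69 0.48 1.36 0.   0.32] g 0.049
w (array([670.7, 186.1]), array([50.6, 77.1]), 87.0) (262, 191, 113, 148)
w (array([641.2,  90.6]), array([40.5, 41.5]), 87.5) (59, 176, 94, 87)
w (array([641.4, 295.4]), array([44.6, 30.3]), 88.5) (505, 165, 105, 67)
book (array([673.2, 188.9]), array([111.5,  96.8]), 88.1) place 0 off [-0.9  0.6] yaw rel mat deg -0.2 (280, 264, 43, 34)
```

Emit:
{"method": "step_arm", "body": {
  "targets": "-1 0.004 0.002 -0.06 0 0 0;-1 0.004 0.002 -0.12 0 0 0;-1 0.004 0.002 -0.165 0 0 0;-1 0.004 0.002 -0.186 0 0 0;-1 0.004 0.002 -0.192 0 0 0;-1 0.004 0.002 -0.192 0 0 0;-1 0.004 0.002 -0.192 0 0 0"
}}

```text
clock: 27.15
eef_pos: [0.6768, 0.1889, 0.0468]
tool_rot: [0.026, 1.0, 0.0, 0.001]
ft_force: [0.2, -0.4, -6.4]
grip_width: 0.0487
grasp_force: 65.4
```

Emit:
{"method": "step_arm", "body": {
  "targets": "-1 0 0 -0.004 0 0 0;-1 0 0 -0.008 0 0 0;-1 0 0 -0.008 0 0 0;-1 0 0 -0.008 0 0 0"
}}

```text
clock: 27.48
eef_pos: [0.6761, 0.1878, 0.0418]
tool_rot: [0.027, 1.0, 0.0, 0.0]
ft_force: [-0.7, -0.7, -5.9]
grip_width: 0.0493
grasp_force: 65.4
```

Emit:
{"method": "step_arm", "body": {
  "targets": "-1 0 0 -0.003 0 0 0;-1 0 0 -0.006 0 0 0;-1 0 0 -0.006 0 0 0;-1 0 0 -0.006 0 0 0"
}}

```text
clock: 27.82
eef_pos: [0.6761, 0.1878, 0.0388]
tool_rot: [0.027, 1.0, 0.0, 0.0]
ft_force: [-0.6, 0.6, -1.6]
grip_width: 0.049
grasp_force: 65.9
```

Contact has begun (-6 to -1.6 N). Releasing and rising.

Emit:
{"method": "step_arm", "body": {
  "targets": "1 0 0 0 0 0 0;1 0 0 0 0 0 0;1 0 0 0 0 0 0;1 0 0 0 0 0 0;1 0 0 0.06 0 0 0;1 0 0 0.13 0 0 0;1 0 0 0.2 0 0 0;1 0 0 0.26 0 0 0"
}}

```text
clock: 28.48
eef_pos: [0.6762, 0.188, 0.1709]
tool_rot: [0.027, 1.0, 0.0, 0.001]
ft_force: [1.2, -0.9, 0.3]
grip_width: 0.0855
grasp_force: 0.0
```

```bash
python3 - <<'E'
from h import *
me(); im,cal=shot('wrist','w17.png')
for c in rects(im,(6,105,60),(16,255,255),1500): print('w',wrect('wrist',c,.064,cal),cv2.boundingRect(c))
E
```

```text
28.48 tcp [0.6762 0.188  0.1709] yaw 86.9 f [ 1.2 -0.9  0.3] j [0.27 0.69 0.55 1.43 0.   0.32] g 0.0855
w (array([671.4,   7.6]), array([71.7, 74.1]), 87.3) (83, 166, 82, 78)
w (array([676.3, 187.4]), array([49.6, 73.1]), 87.0) (290, 161, 57, 79)
w (array([672.5, 384.3]), array([82.5, 55.6]), 88.0) (487, 156, 93, 61)
```

Emit:
{"method": "step_arm", "body": {
  "targets": "1 -0.06 0.06 0.04 0 0 0;1 -0.12 0.12 0.04 0 0 0;1 -0.18 0.18 0.04 0 0 0;1 -0.24 0.24 0.04 0 0 0;1 -0.3 0.3 0.04 0 0 0;1 -0.36 0.36 0.04 0 0 0;1 -0.42 0.42 0.04 0 0 0;1 -0.42 0.42 0.04 0 0 0;1 -0.42 0.42 0.04 0 0 0"
}}

```text
clock: 29.28
eef_pos: [0.4634, 0.4005, 0.1886]
tool_rot: [0.024, 1.0, 0.0, 0.0]
ft_force: [-0.1, -1.3, -0.9]
grip_width: 0.0852
grasp_force: 0.0
```

```bash
python3 - <<'E'
from h import *
me(); im,cal=shot('top','t18.png'); books(im,'top',cal)
a=im[100:260,130:510]; a=cv2.resize(a,(760,320))
im,cal=shot('scene','s18.png'); books(im,'scene',cal,(180,180,380,330))
b=np.zeros((280,760,3),np.uint8); b[:,:560]=cv2.resize(im[120:350,150:450],(560,280)); cv2.imwrite('pics/m18.png',np.vstack([a,b]))
E
```

```text
29.28 tcp [0.4634 0.4005 0.1886] yaw 87.3 f [-0.1 -1.3 -0.9] j [0.71 0.48 0.25 1.33 0.   0.76] g 0.0852
book (array([664.7,   2.5]), array([112. ,  98.9]), 89.6) place 1 off [-3.9  3.9] yaw rel mat deg 1.3 (294, 126, 37, 32)
book (array([670.6, 186.8]), array([117.2, 101.1]), 87.3) place 0 off [-3.5 -1.6] yaw rel mat deg -1.0 (234, 124, 38, 33)
book (array([672.7, 188.7]), array([112.2,  97.6]), 88.2) place 0 off [-1.4  0.4] yaw rel mat deg -0.1 (280, 258, 43, 40)
```

View pics/m18.png

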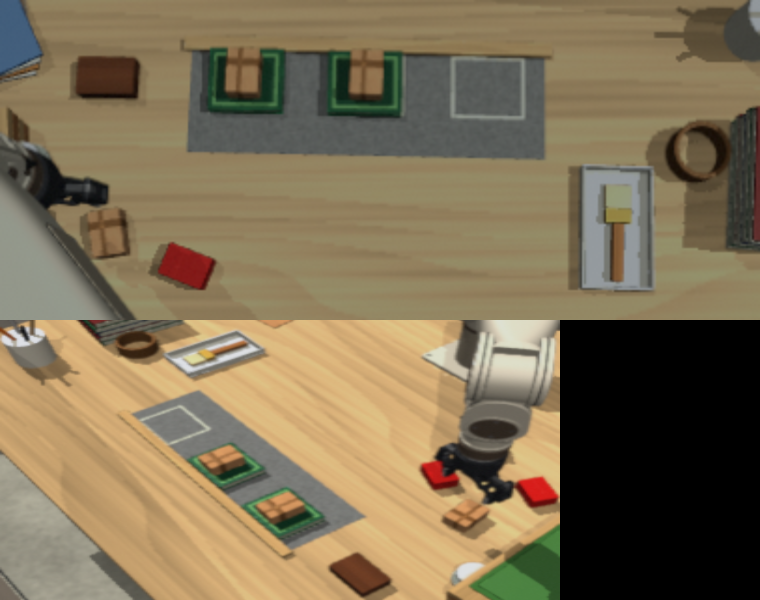

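Both views agree. The two books lie flush on their outlines at top crop (245,80) and (365,83), each with a paper-wrapped weight on it. The brush lies in the tray at (618,230), and the tape, glue and block are undisturbed. The arm is clear, so I'm handing in.

```bash
python3 -c "
from workcell import bot
print(bot.job_done())"
```

```text
the job is handed in; nothing more can be done
None
```

I handed the job in at about 29 s on the robot's clock and no verdict came back; in the last pictures the brush is in the tray, both books are square on their places against the lath with a brown weight near the middle of each, and the tape, glue and block look undisturbed.

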